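# Take the dipping basket off its drip hook and seat it in the rinse tank

## Task

The small steel dipping basket of castings has dripped dry on the deep hook of the drip stand: ease it up until its bar is past the tip of the hook, draw it out through the gap under the keeper without forcing anything, and then set it gently into the round well of the rinse tank, fully home with its rim flat on the tank, and let go. The hook's depth is set by a thumbscrew and differs from day to day, so feel for the tip. Leave the jar, the brick and the wrench where they are.

Things in the scene. Friction and masses are not known exactly. Their poses are not given: they have to be found in the camera images.
- stand: Fixed steel drip stand. Origin on the bench straight below the hook; +x points to its column (14 mm square, 85 mm along +x, 206 mm high, the stand's highest part), -x is the way out of the hook, z up. Base plate 150 x 110 x 8 mm, x from -40 to +110 mm.
- stand_seat (a point): Where the basket's bar rests: on top of the stand's flat tongue, 136 mm above the bench. Same axes as the stand. The tongue is 12 mm wide (y) and runs from x=-7 mm back to the column; behind the bar is a backstop 16 mm high, front face at x=+8 mm.
- stand_lip (a point): Point on the inner face of the hook's upturned lip, level with the tongue's top, 8 mm from the seat along -x. Lip: two upright prongs 7 mm wide (y=+-11.5 mm), 5 mm thick, tips square-cut. The tips stand 18 to 48 mm above this point: the height is NOT measured and must be felt or seen. It is clamped and does not give.
- stand_keeper (a point): Point on the stand's column at 200 mm height, behind the keeper. The keeper is a flat bar 30 mm wide (y), 5 mm thick, from the column out to x=-13 mm; its underside is always 11 mm above the lip's tips (the way out is this gap), so its height is unmeasured as well. Lip and keeper are one piece; its lower arms lie 51 to 56 mm below the tips.
- basket: Loose steel dipping basket, 0.17 to 0.35 kg, hung on the hook, its underside 30 mm above the bench. Origin: centre of the underside, z up, axes as the stand's at the start. Cup 52 mm in diameter at the bottom, 60 mm from 28 mm up; flat rim 74 mm in diameter at 36 to 40 mm. Wire uprights (6 mm) at y=+-30 mm from the rim to a top wire at 180 mm; the hook passes between them.
- basket_bar (a point): Middle of the basket's hanging bar, on its axis, 110 mm above the basket's origin: a square bar, 8 x 8 mm, along y from upright to upright. On the tongue it is 140 mm above the bench.
- basket_tab (a point): Grip point in the wooden tab on the top wire, 200 mm above the basket's origin. The tab is 8 mm thick (x), 26 mm wide (y), from 180 to 214 mm height; pinch the tab across its 8 mm thickness (along the basket's x axis), from above.
- tank: Fixed rinse tank, a bench unit 120 x 120 x 55 mm with a brushed metal top, white casing and a dark panel on one side. Origin at the centre of its underside.
- tank_well (a point): Centre of the mouth of the tank's round well, level with the tank's top, 55 mm above the bench; the well is 64 mm in diameter, goes through to the bench and has a 2 mm chamfer. Seated, the rim of the basket lies on the tank's top and the basket's origin is 36 mm below this point; the basket may face any way.
- jar: Bystander: jar with a black cap, 48 mm in diameter, 58 mm high, origin at the centre of its underside.
- brick: Bystander: soldering brick 55 x 100 x 28 mm, origin at the centre of its underside.
- wrench: Bystander: small spanner about 130 mm long, lying on the bench, long axis x, origin at its middle, underside.
Things that resemble listed ones, but are neither listed nor needed, are in the scene too. Leave any orange look-alike of the tank alone.

How it is judged:
By the outcome, as a careful person would: the job done as asked, in the order asked, and still so for the second after the job is handed in, with the robot touching nothing.
It also fails if it takes over 72 s, if anything falls off the work surface, if the arm or the gripper's body presses on something with over 40 N, if the wrist force passes 120 N, or if a joint passes its speed limit or range.

## Robot

A 6-joint arm with a two-finger parallel gripper is mounted at the origin on the work surface. World frame = base frame: x ahead of the robot, y to its left, z up, the work surface at z = 0. Lengths are in m, angles in rad, forces in N, time in s.
With the tool pointing down it reaches from about 0.375 to 0.9 m from the base axis. Payload 3.1 kg.
Tool frame: the origin (TCP) lies between the finger pads; the fingertips stand 17 mm ahead of it and the grasp point (between the pads) lies 2 mm behind it (robot.nose_length is the distance from the TCP to the fingertips, in m); z points along the fingers, y is the line along which they close (so a half turn about z gives the same grasp; the last joint's range is limited). The gripper opens to 87 mm and grips with 3 to 60 N. Pads are 19 mm wide; open, the fingers measure 117 mm over their backs; the gripper's body (75 mm by 190 mm) begins 51 mm behind the grasp point.
Start: joints at [-1.317, 0.527, 1.433, -0, 1.181, -0.178], TCP at [0.262, -0.567, 0.24] pointing down, gripper open.
Joint ranges: [-3.08, 3.08], [-0.75, 2.2], [0.22, 2.44], [-1.43, 4.57], [0, 2.65], [-2.85, 2.85]. Speed limits (rad/s): [2.79, 2.79, 3.14, 3.14, 3.14, 3.14].

## Interface

Orientations are given as a unit quaternion [x, y, z, w].
In Python, from rig import robot, cams gives the robot as it stands.
- The arm moves only by the shell command python3 -m pendant 'ROWS' [FORCE]. ROWS is JSON, a list of rows, each an object with "jaw": the opening, from 0 (shut) to 1 (fully open); "linear": the shift along the tool's x, y, z in cm, a list of three; "twist": the turn about the tool's z in degrees. A call has 1 to 12 rows; each row shifts and turns the commanded pose from where the row before left it, along the tool's axes as they then stand; what a row does not reach is not made up. A row lasts 1/12 s, in which the tool goes at most 41.7 mm and 7.16 degrees, less where a joint would pass 70% of its speed; a pose out of reach is approached as far as the arm can. A call is refused whole if a number of a shift passes 4.17 or a number of a turn 7.16, either way. A call with a gripper value outside its range is refused whole. The fingers move at their own pace and stop on an object; FORCE is the grip in N (left out, the last holds). Time passes only in rows, so rows that do not move let the fingers close. It gives the time, the measured TCP pose, the force, the opening and the grip force at its end, in the units of the state.
- robot.get_obs(): the state, without advancing time (a new reading comes with each control period).
- cams.camera(name): name is "side" or "top" or "wrist"; returns a dict with "color" (480x640x3 uint8, blue, green, red), "depth" (480x640 float32, m along the optical axis (not along the pixel's ray), 0 where there is no reading), "fov_y" (degrees; the focal length in pixels is half the picture's height over the tangent of half this angle, whatever the lens; pixels are square), "cx", "cy" (the principal point, pixels), "k1" (the pictures are not rectified: a ray, as slopes to the right and down, at radius r is drawn at 1 + k1 r^2 times it, then the intrinsics apply), "view" (4x4, takes a point from world to camera coordinates). Camera axes: x right, y down, z forward; pixel columns grow to the right and rows downward; lengths in m; the calibration is good to about 2 mm. A picture is of the moment at which its call begins.
- robot.hand_in(): hands the job in; it is judged then, once.
The state is a dict: "time": time; "q": joint angles; "joint_velocities": joint speeds; "joint_torque": joint torques, N m; "position": TCP position; "tool_rot": TCP orientation; "ft_force": force on the tool from outside, world axes, zero at the start; "moment": the same for the moment, N m; "grip_width": finger opening in m; "grip_force": force on a finger pad.
Only numpy, scipy, OpenCV 4.12 (cv2) and the standard library are available. Lean on these libraries where they do the work, as an engineer would, in place of code of your own. Each camera call takes 0.05 s, during which the arm holds its last target. There are 200 camera calls.

## Working session

There is one attempt and no reset: what is moved stays moved. The work goes in short steps, Python scripts to look and compute and a shell command to move; the robot and the scene stay as the last step left them, time stands still between calls to the robot, and variables do not carry over. Pictures are saved under pics/ and viewed, at most 10 in all, crops included, and the job is handed in when it is done.

```bash
ls; mkdir -p pics
cat > h.py <<'E'
import numpy as np, cv2
from rig import robot, cams
def snap(n,f=None):
    c=cams.camera(n)
    if f: cv2.imwrite('pics/'+f,c['color'])
    np.save('pics/'+n+'.npy',c,allow_pickle=True); return c
def load(n): return np.load('pics/'+n+'.npy',allow_pickle=True).item()
def K(c):
    f=240/np.tan(np.radians(c['fov_y'])/2); return np.array([[f,0,c['cx']],[0,f,c['cy']],[0,0,1.]])
def ray(c,uv):
    p=cv2.undistortPoints(np.array(uv,float).reshape(-1,1,2),K(c),np.array([c['k1'],0,0,0,0.])).reshape(-1,2)
    return np.c_[p,np.ones(len(p))]
def world(c,uv,z=None):
    uv=np.array(uv,float).reshape(-1,2); r=ray(c,uv); R=c['view'][:3,:3]; t=c['view'][:3,3]; o=-R.T@t; d=r@R
    if z is not None: s=(z-o[2])/d[:,2]
    else: s=c['depth'][uv[:,1].round().astype(int),uv[:,0].round().astype(int)]
    return o+d*s[:,None]
def cloud(c):
    v,u=np.mgrid[:480,:640]; return world(c,np.c_[u.ravel(),v.ravel()]).reshape(480,640,3)
def proj(c,P):
    R=c['view'][:3,:3]; t=c['view'][:3,3]
    return cv2.projectPoints(np.array(P,float).reshape(-1,1,3),cv2.Rodrigues(R)[0],t,K(c),np.array([c['k1'],0,0,0,0.]))[0].reshape(-1,2)
E
python3 - <<'E'
from h import *
a=snap('top','top1.png'); b=snap('side','side1.png')
for c in (a,b): print(c['fov_y'],c['k1'],(-c['view'][:3,:3].T@c['view'][:3,3]).round(3), (c['depth']==0).mean())
print(robot.get_obs())
E
```

```text
pics
49.33766044176465 -0.06408191690409237 [ 0.212 -0.     1.415] 0.004000651041666667
56.88552545736197 0.007352119749176483 [0.444 0.57  0.833] 0.003987630208333333
{'time': 0.1, 'q': array([-1.31647779e+00,  5.28385306e-01,  1.43378457e+00,  3.41096091e-05,
        1.18142448e+00, -1.78510619e-01]), 'joint_velocities': array([ 0.00177665, -0.00229873, -0.00195589,  0.0002141 ,  0.00053558,
       -0.00024939]), 'joint_torque': array([-1.14937488e-04, -4.40985775e+01, -1.77151018e+01,  6.34888373e-02,
        5.34013670e-02, -5.22785672e-05]), 'position': array([ 0.26201645, -0.56672322,  0.23865873]), 'tool_rot': array([ 9.76674525e-01,  2.14722778e-01, -2.21667958e-05, -1.00073139e-03]), 'ft_force': array([0.03222326, 0.35455039, 0.83154263]), 'moment': array([-0.01696032,  0.01055399, -0.00202238]), 'grip_force': 0.0, 'grip_width': 0.08719578012153939}
```

View pics/top1.png

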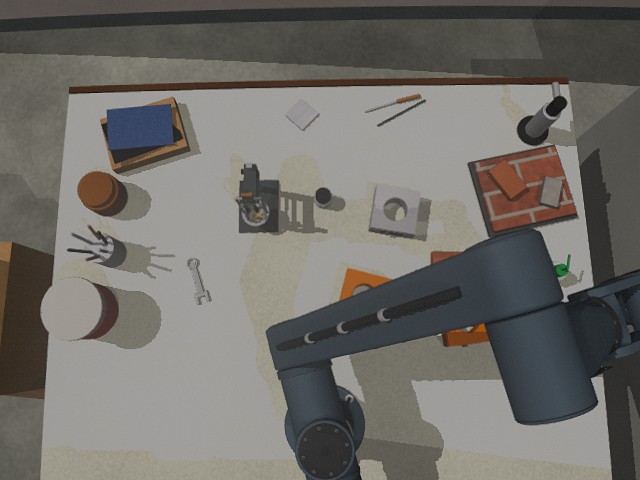

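View pics/side1.png

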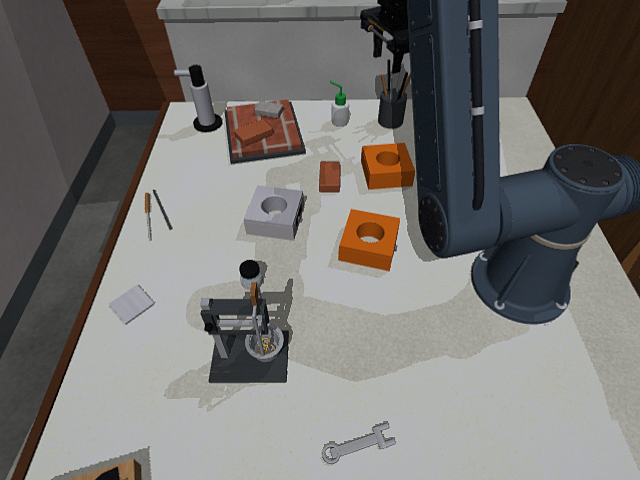

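Run:
```python
from h import *
a=load('top'); b=load('side')
top=lambda P,m:None
for n,c in (('top',a),('side',b)):
    W=cloud(c); col=c['color'].astype(int)
    # tank top: z 50..60, gray
    z=W[...,2]; g=col.max(2)-col.min(2)
    m=(abs(z-.055)<.006)&(g<40)
    m=cv2.morphologyEx(m.astype(np.uint8),cv2.MORPH_OPEN,np.ones((3,3)))
    k,l,s,_=cv2.connectedComponentsWithStats(m)
    for i in range(1,k):
        if s[i,4]>120:
            p=W[l==i]; r=cv2.minAreaRect((p[:,:2]*1000).astype(np.float32)); print(n,'z55',s[i],p.mean(0).round(3),r, 'zmed',np.median(p[:,2]))
    # tall bits near stand
    p0=world(a,[[258,205]],.1)[0]
    near=(np.hypot(W[...,0]-p0[0],W[...,1]-p0[1])<.16)
    for lo,hi in ((.004,.013),(.06,.075),(.125,.16),(.16,.19),(.195,.215),(.22,.25)):
        p=W[near&(z>lo)&(z<hi)]
        if len(p)>5: print(n,lo,len(p),p.mean(0).round(3),cv2.minAreaRect((p[:,:2]*1000).astype(np.float32)))
    # wood tab: brownish
    hsv=cv2.cvtColor(c['color'],cv2.COLOR_BGR2HSV); w=near&(z>.19)&(hsv[...,1]>90)
    p=W[w]; print(n,'tab',len(p),p.mean(0) if len(p) else 0,cv2.minAreaRect((p[:,:2]*1000).astype(np.float32)), np.ptp(p[:,2]),p[:,2].max())
ct=cv2.resize(a['color'][140:250,220:420],None,fx=4,fy=4,interpolation=cv2.INTER_CUBIC)
cv2.imwrite('pics/ct.png',ct[:, :])
cs=cv2.resize(b['color'][240:390,190:310],None,fx=4,fy=4,interpolation=cv2.INTER_CUBIC)
cv2.imwrite('pics/cs.png',cs)
```

```text
top z55 [111 147  28  14 249] [0.731 0.54  0.055] ((731.169677734375, 538.9796142578125), (37.141754150390625, 73.94673919677734), 13.93593692779541) zmed 0.0556190088313917
top z55 [317 187  14  16 151] [ 0.6   -0.01   0.056] ((600.7728881835938, -11.14845085144043), (34.99747085571289, 40.483524322509766), 82.73951721191406) zmed 0.056717244297128655
top z55 [ 371  186   49   47 1205] [ 0.556 -0.201  0.054] ((557.55029296875, -202.86737060546875), (118.56338500976562, 120.07322692871094), 79.12516021728516) zmed 0.053557778619259366
top 0.004 1101 [0.57  0.155 0.007] ((558.3880615234375, 161.99021911621094), (307.93829345703125, 305.3327941894531), 81.36974334716797)
top 0.06 178 [0.543 0.165 0.068] ((596.476318359375, 117.96862030029297), (105.11103820800781, 206.50430297851562), 26.504962921142578)
top 0.125 129 [0.568 0.169 0.142] ((590.6614990234375, 169.5052947998047), (65.25503540039062, 102.83112335205078), 87.40640258789062)
top 0.16 328 [0.59  0.171 0.185] ((591.3143310546875, 169.5435791015625), (64.33793640136719, 104.78662109375), 87.11751556396484)
top 0.195 92 [0.592 
[... 1279 characters left out ...]
9 0.139] ((593.08447265625, 182.71575927734375), (105.89456176757812, 48.5911979675293), 0.7195966839790344)
side 0.16 460 [0.595 0.181 0.18 ] ((593.458740234375, 174.64222717285156), (64.88179779052734, 106.2056655883789), 89.93365478515625)
side 0.195 190 [0.599 0.18  0.207] ((597.2900390625, 173.63230895996094), (65.26973724365234, 95.78424835205078), 89.79293060302734)
side 0.22 141 [0.552 0.177 0.238] ((553.1834106445312, 173.66822814941406), (8.334833145141602, 26.912302017211914), 0.3626662790775299)
side tab 155 [0.55295114 0.17738699 0.23516185] ((593.794189453125, 186.0938720703125), (98.38489532470703, 26.16791343688965), 16.80691909790039) 0.055074249413146203 0.24675204661849026
```

View pics/ct.png

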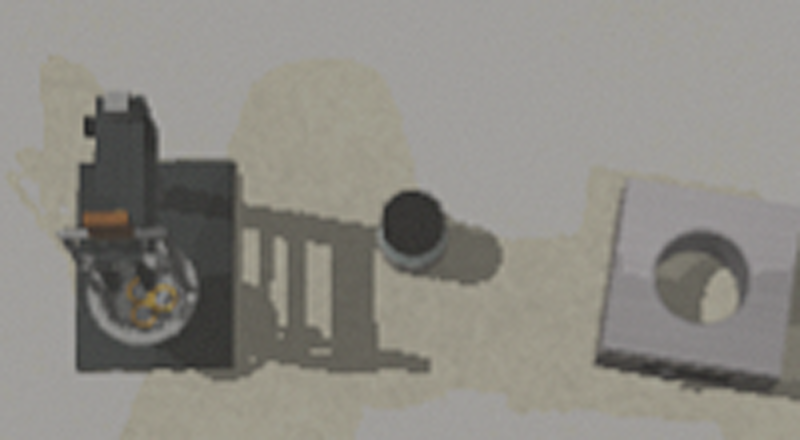

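View pics/cs.png

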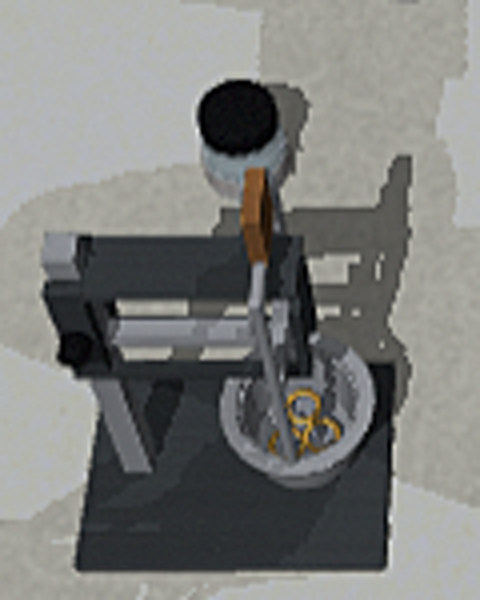

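```bash
python3 - <<'E'
from h import *
a=load('top'); b=load('side')
print('col top',world(a,[[220+115/4,140+101/4]],.206),world(b,[[190+60/4,240+243/4]],.206))
print('base corners',world(a,np.array([[78,370],[235,370],[235,160]])/4+[220,140],.008).round(3))
print('base side',world(b,np.array([[78,570],[385,568]])/4+[190,240],.008).round(3))
print('tank well',world(a,[[220+702/4,140+277/4]],.055))
for n,c in(('t',a),('s',b)):
    W=cloud(c);z=W[...,2]
    m=(W[...,0]>.57)&(W[...,0]<.61)&(abs(W[...,1]-.174)<.012)&(z>.15)&(z<.22)
    print(n,np.histogram(z[m],np.arange(.15,.222,.004)),np.median(z[m]))
    m=(abs(z-.054)<.006)&(np.hypot(W[...,0]-.558,W[...,1]+.2)<.1); hc=W[m]
    r=cv2.minAreaRect((hc[:,:2]*1000).astype(np.float32)); print(r[0])
# bar px check in side pic keeper top edges: front end (302,240)
print(world(b,np.array([[300,240],[80,240],[80,268],[298,268]])/4+[190,240]).round(3))
E
python3 -m pendant '[{"jaw":0.6,"linear":[0,0,-3],"twist":-6.5},{"jaw":0.6,"linear":[0,0,-3],"twist":-6.5},{"jaw":0.6,"linear":[0,0,-2],"twist":-6.5},{"jaw":0.6,"linear":[0,0,0],"twist":-6.5},{"jaw":0.6,"linear":[0,0,0],"twist":-6.5},{"jaw":0.6,"linear":[0,0,0],"twist":-6.5},{"jaw":0.6,"linear":[0,0,0],"twist":-6.5},{"jaw":0.6,"linear":[0,0,0],"twist":-6.5},{"jaw":0.6,"linear":[0,0,0],"twist":-6.5},{"jaw":0.6,"linear":[0,0,0],"twist":-6.5},{"jaw":0.6,"linear":[0,0,0],"twist":0}]' 20
```

```text
col top [[0.63493598 0.17129218 0.206     ]] [[0.6377873  0.17113085 0.206     ]]
base corners [[0.51  0.223 0.008]
 [0.508 0.115 0.008]
 [0.659 0.114 0.008]]
base side [[0.66  0.229 0.008]
 [0.513 0.229 0.008]]
tank well [[ 0.55589401 -0.20260397  0.055     ]]
t (array([ 0,  0,  0,  0,  0,  0,  0,  0, 13, 87, 51,  1,  0,  0,  0,  0,  0]), array([0.15 , 0.154, 0.158, 0.162, 0.166, 0.17 , 0.174, 0.178, 0.182,
       0.186, 0.19 , 0.194, 0.198, 0.202, 0.206, 0.21 , 0.214, 0.218])) 0.18877590925690702
(557.7418212890625, -202.03567504882812)
s (array([  0,   0,   0,   0,   0,   0,   0,   0,   1,  63, 229,   0,   0,
         0,   0,   0,   0]), array([0.15 , 0.154, 0.158, 0.162, 0.166, 0.17 , 0.174, 0.178, 0.182,
       0.186, 0.19 , 0.194, 0.198, 0.202, 0.206, 0.21 , 0.214, 0.218])) 0.19086352345289925
(558.7733764648438, -201.814453125)
[[0.54  0.161 0.19 ]
 [0.634 0.16  0.191]
 [0.632 0.174 0.192]
 [0.54  0.172 0.187]]
time: 1.02
position: [0.2621, -0.567, 0.319]
tool_rot: [0.708, 0.707, 0.0, -0.001]
ft_force: [0.1, 0.6, -0.2]
grip_width: 0.0525
grip_force: 0.0
```

```bash
python3 -m pendant '[{"jaw":0.6,"linear":[3,1.2,0],"twist":0},{"jaw":0.6,"linear":[3,1.2,0],"twist":0},{"jaw":0.6,"linear":[3,1.2,0],"twist":0},{"jaw":0.6,"linear":[3,1.2,0],"twist":0},{"jaw":0.6,"linear":[3,1.2,0],"twist":0},{"jaw":0.6,"linear":[3,1.2,0],"twist":0},{"jaw":0.6,"linear":[3,1.2,0],"twist":0},{"jaw":0.6,"linear":[3,1.2,0],"twist":0},{"jaw":0.6,"linear":[3,1.2,0],"twist":0},{"jaw":0.6,"linear":[3,1.2,0],"twist":0},{"jaw":0.6,"linear":[3,1.2,0],"twist":0},{"jaw":0.6,"linear":[3,1.2,0],"twist":0}]' && python3 -m pendant '[{"jaw":0.6,"linear":[3,1.2,0],"twist":0},{"jaw":0.6,"linear":[3,1.2,0],"twist":0},{"jaw":0.6,"linear":[3,1.2,0],"twist":0},{"jaw":0.6,"linear":[3,1.2,0],"twist":0},{"jaw":0.6,"linear":[3,1.2,0],"twist":0},{"jaw":0.6,"linear":[3,1.2,0],"twist":0},{"jaw":0.6,"linear":[3,1.2,0],"twist":0},{"jaw":0.6,"linear":[3,1.2,0],"twist":0},{"jaw":0.6,"linear":[3,1.2,0],"twist":0},{"jaw":0.6,"linear":[1,1,0],"twist":0},{"jaw":0.6,"linear":[0,0,0],"twist":0},{"jaw":0.6,"linear":[0,0,0],"twist":0}]'
python3 - <<'E'
from h import *
c=snap('wrist','w1.png')
o=robot.get_obs();print(o['position'],o['q'],o['ft_force'])
print(proj(c,[[.551,.173,.244]]))
hsv=cv2.cvtColor(c['color'],cv2.COLOR_BGR2HSV);W=cloud(c)
m=(hsv[...,1]>90)&(W[...,2]>.235)&(W[...,2]<.255);p=W[m];print(len(p),p.mean(0) if len(p) else 0,cv2.minAreaRect((p[:,:2]*1000).astype(np.float32)) if len(p) else 0)
E
```

```text
time: 2.02
position: [0.4076, -0.2062, 0.3195]
tool_rot: [0.71, 0.705, 0.0, -0.0]
ft_force: [0.7, -0.4, -0.2]
grip_width: 0.052
grip_force: 0.0
time: 3.02
position: [0.5262, 0.0722, 0.3191]
tool_rot: [0.708, 0.706, -0.001, -0.0]
ft_force: [-0.4, -0.9, -0.0]
grip_width: 0.0519
grip_force: 0.0
[0.52582245 0.07151869 0.31912539] [-7.52049481e-02  3.11071093e-01  1.56453040e+00 -6.40325419e-04
  1.26742635e+00 -7.04160987e-02] [-0.44601094 -0.05295694 -0.07123664]
[[371.89520634  69.23843287]]
921 [0.5515634  0.17499758 0.24207621] ((551.8434448242188, 175.10968017578125), (25.749807357788086, 8.370198249816895), 89.20811462402344)
```

View pics/w1.png

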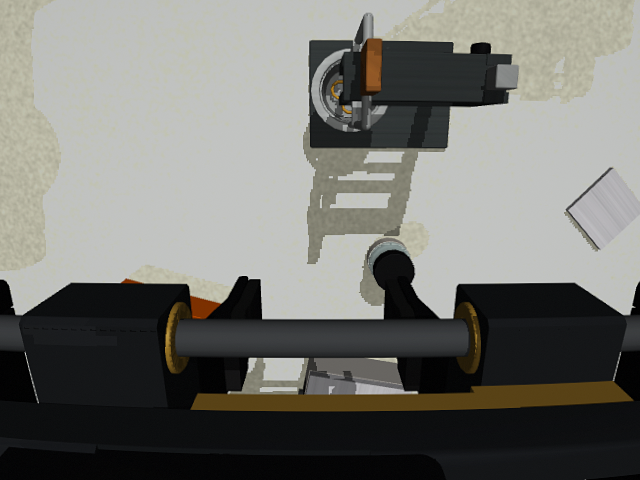

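```bash
python3 -m pendant '[{"jaw":0.5,"linear":[3,0.8,0],"twist":0},{"jaw":0.5,"linear":[3,0.8,0],"twist":0},{"jaw":0.5,"linear":[2.5,0.6,0],"twist":0},{"jaw":0.5,"linear":[1.7,0.3,0],"twist":0},{"jaw":0.5,"linear":[0,0,1],"twist":0},{"jaw":0.5,"linear":[0,0,1],"twist":0},{"jaw":0.5,"linear":[0,0,0],"twist":0},{"jaw":0.5,"linear":[0,0,0],"twist":0}]'
python3 - <<'E'
from h import *
c=snap('wrist')
o=robot.get_obs();print(o['position'],o['ft_force'])
hsv=cv2.cvtColor(c['color'],cv2.COLOR_BGR2HSV);W=cloud(c)
m=(hsv[...,1]>90)&(W[...,2]>.235)&(W[...,2]<.255)&(abs(W[...,1]-.174)<.03);p=W[m];print(len(p),p.mean(0) if len(p) else 0,cv2.minAreaRect((p[:,:2]*1000).astype(np.float32)) if len(p) else 0)
E
```

```text
time: 3.73
position: [0.5506, 0.1719, 0.2982]
tool_rot: [0.709, 0.705, -0.002, -0.001]
ft_force: [0.1, 0.3, -0.2]
grip_width: 0.0438
grip_force: 0.0
[0.55126426 0.17208703 0.29894382] [ 0.00786253 -0.32393956 -0.35262944]
788 [0.55216889 0.17679387 0.24210193] ((552.0548706054688, 175.66195678710938), (26.193592071533203, 7.711455821990967), 89.96446990966797)
```

```bash
python3 -m pendant '[{"jaw":0.4,"linear":[0.2,0.1,1],"twist":0},{"jaw":0.4,"linear":[0,0,1],"twist":0},{"jaw":0.4,"linear":[0,0,1],"twist":0},{"jaw":0.4,"linear":[0,0,1],"twist":0},{"jaw":0.4,"linear":[0,0,1],"twist":0},{"jaw":0.4,"linear":[0,0,1],"twist":0},{"jaw":0.4,"linear":[0,0,0.7],"twist":0},{"jaw":0.4,"linear":[0,0,0],"twist":0},{"jaw":0.3,"linear":[0,0,0],"twist":0},{"jaw":0.2,"linear":[0,0,0],"twist":0}]' 25
python3 -m pendant '[{"jaw":0.1,"linear":[0,0,0],"twist":0},{"jaw":0.0,"linear":[0,0,0],"twist":0},{"jaw":0,"linear":[0,0,0],"twist":0},{"jaw":0,"linear":[0,0,0],"twist":0},{"jaw":0,"linear":[0,0,0],"twist":0},{"jaw":0,"linear":[0,0,0],"twist":0}]' 25
```

```text
time: 4.62
position: [0.5532, 0.1757, 0.2328]
tool_rot: [0.708, 0.706, 0.0, 0.0]
ft_force: [0.2, -0.2, -0.4]
grip_width: 0.028
grip_force: 0.0
time: 5.12
position: [0.5526, 0.1757, 0.233]
tool_rot: [0.708, 0.706, 0.0, -0.0]
ft_force: [-1.3, 0.8, 3.8]
grip_width: 0.0081
grip_force: 25.0
```

```bash
python3 -m pendant '[{"jaw":0,"linear":[0,0,-0.2],"twist":0},{"jaw":0,"linear":[0,0,-0.3],"twist":0},{"jaw":0,"linear":[0,0,-0.3],"twist":0},{"jaw":0,"linear":[0,0,-0.2],"twist":0},{"jaw":0,"linear":[0,0,0],"twist":0},{"jaw":0,"linear":[0,0,0],"twist":0}]'
python3 -m pendant '[{"jaw":0,"linear":[0,0,-0.3],"twist":0},{"jaw":0,"linear":[0,0,-0.3],"twist":0},{"jaw":0,"linear":[0,0,-0.3],"twist":0},{"jaw":0,"linear":[0,0,-0.3],"twist":0},{"jaw":0,"linear":[0,0,-0.3],"twist":0},{"jaw":0,"linear":[0,0,-0.3],"twist":0},{"jaw":0,"linear":[0,0,-0.3],"twist":0},{"jaw":0,"linear":[0,0,-0.2],"twist":0},{"jaw":0,"linear":[0,0,0],"twist":0},{"jaw":0,"linear":[0,0,0],"twist":0}]'
```

```text
time: 5.62
position: [0.5528, 0.1756, 0.2425]
tool_rot: [0.708, 0.706, 0.0, 0.0]
ft_force: [-1.0, 0.4, -2.5]
grip_width: 0.0078
grip_force: 25.0
time: 6.45
position: [0.5528, 0.1756, 0.2657]
tool_rot: [0.708, 0.706, 0.0, 0.0]
ft_force: [0.6, -0.2, -3.8]
grip_width: 0.0076
grip_force: 25.0
```

```bash
python3 -m pendant '[{"jaw":0,"linear":[0,0,-0.1],"twist":0},{"jaw":0,"linear":[0,0,-0.1],"twist":0},{"jaw":0,"linear":[0,0,-0.1],"twist":0},{"jaw":0,"linear":[0,0,0],"twist":0},{"jaw":0,"linear":[0,0,0],"twist":0}]'
python3 -m pendant '[{"jaw":0,"linear":[0,0,-0.1],"twist":0},{"jaw":0,"linear":[0,0,0],"twist":0},{"jaw":0,"linear":[0,0,0],"twist":0}]'
```

```text
time: 6.87
position: [0.5528, 0.1756, 0.2686]
tool_rot: [0.708, 0.706, 0.0, 0.0]
ft_force: [0.3, -1.1, -3.4]
grip_width: 0.0078
grip_force: 25.0
time: 7.12
position: [0.5528, 0.1756, 0.2696]
tool_rot: [0.708, 0.706, 0.0, 0.0]
ft_force: [-0.3, 0.2, -3.4]
grip_width: 0.0077
grip_force: 25.0
```

```bash
python3 -m pendant '[{"jaw":0,"linear":[0,0,-0.1],"twist":0},{"jaw":0,"linear":[0,0,0],"twist":0},{"jaw":0,"linear":[0,0,0],"twist":0}]'
```

```text
time: 7.37
position: [0.5528, 0.1756, 0.2706]
tool_rot: [0.708, 0.706, 0.0, 0.0]
ft_force: [0.3, 0.9, -4.0]
grip_width: 0.0078
grip_force: 25.0
```

```bash
python3 -m pendant '[{"jaw":0,"linear":[0,0,-0.05],"twist":0},{"jaw":0,"linear":[0,0,0],"twist":0},{"jaw":0,"linear":[0,0,0],"twist":0}]'
```

```text
time: 7.62
position: [0.5528, 0.1756, 0.2711]
tool_rot: [0.708, 0.706, 0.0, 0.0]
ft_force: [0.5, 0.3, -2.6]
grip_width: 0.0085
grip_force: 25.0
```

```bash
python3 -m pendant '[{"jaw":0,"linear":[0,0,-0.05],"twist":0},{"jaw":0,"linear":[0,0,0],"twist":0},{"jaw":0,"linear":[0,0,0],"twist":0}]'
```

```text
time: 7.87
position: [0.5528, 0.1756, 0.2716]
tool_rot: [0.708, 0.706, 0.0, 0.0]
ft_force: [0.2, -0.9, -2.5]
grip_width: 0.008
grip_force: 25.0
```

```bash
python3 -m pendant '[{"jaw":0,"linear":[0,0,-0.05],"twist":0},{"jaw":0,"linear":[0,0,0],"twist":0},{"jaw":0,"linear":[0,0,0],"twist":0}]'
```

```text
time: 8.12
position: [0.5528, 0.1756, 0.2721]
tool_rot: [0.708, 0.706, 0.0, 0.0]
ft_force: [-1.0, -0.2, -2.6]
grip_width: 0.0078
grip_force: 25.0
```

```bash
python3 -m pendant '[{"jaw":0,"linear":[0,0,-0.05],"twist":0},{"jaw":0,"linear":[0,0,0],"twist":0},{"jaw":0,"linear":[0,0,0],"twist":0}]'
```

```text
time: 8.37
position: [0.5528, 0.1757, 0.2726]
tool_rot: [0.708, 0.706, 0.0, 0.0]
ft_force: [-0.4, -0.3, -3.0]
grip_width: 0.0081
grip_force: 25.0
```

```bash
python3 -m pendant '[{"jaw":0,"linear":[0,0,-0.05],"twist":0},{"jaw":0,"linear":[0,0,0],"twist":0},{"jaw":0,"linear":[0,0,0],"twist":0}]'
```

```text
time: 8.62
position: [0.5528, 0.1756, 0.2731]
tool_rot: [0.708, 0.706, 0.0, 0.0]
ft_force: [0.4, -0.7, -3.0]
grip_width: 0.0077
grip_force: 25.0
```

```bash
python3 -m pendant '[{"jaw":0,"linear":[0,0,-0.05],"twist":0},{"jaw":0,"linear":[0,0,0],"twist":0},{"jaw":0,"linear":[0,0,0],"twist":0}]'
```

```text
time: 8.87
position: [0.5528, 0.1756, 0.2736]
tool_rot: [0.708, 0.706, 0.0, 0.0]
ft_force: [-0.1, 0.3, -3.0]
grip_width: 0.0078
grip_force: 25.0
```

```bash
python3 -m pendant '[{"jaw":0,"linear":[0,0,-0.05],"twist":0},{"jaw":0,"linear":[0,0,0],"twist":0},{"jaw":0,"linear":[0,0,0],"twist":0}]'
```

```text
time: 9.12
position: [0.5528, 0.1756, 0.2741]
tool_rot: [0.708, 0.706, 0.0, 0.0]
ft_force: [-0.4, -0.7, -2.4]
grip_width: 0.0084
grip_force: 25.0
```

```bash
python3 -m pendant '[{"jaw":0,"linear":[0,0,-0.05],"twist":0},{"jaw":0,"linear":[0,0,0],"twist":0},{"jaw":0,"linear":[0,0,0],"twist":0}]'
```

```text
time: 9.37
position: [0.5528, 0.1756, 0.2746]
tool_rot: [0.708, 0.706, 0.0, 0.0]
ft_force: [-0.0, -0.2, -2.9]
grip_width: 0.0078
grip_force: 25.0
```

Run:
```python
from h import *
b=snap('side')
cv2.imwrite('pics/cs2.png',cv2.resize(b['color'][230:350,190:310],None,fx=5,fy=5,interpolation=cv2.INTER_CUBIC))
W=cloud(b);z=W[...,2];
m=(W[...,0]>.57)&(W[...,0]<.62)&(abs(W[...,1]-.174)<.012)&(z>.15)&(z<.22);print(np.median(z[m]))
a=snap('top');W=cloud(a);z=W[...,2]
m=(W[...,0]>.57)&(W[...,0]<.62)&(abs(W[...,1]-.174)<.012)&(z>.15)&(z<.22);print(np.median(z[m]),m.sum())
# predicted bar corners if lift .0416
print((proj(b,[[.551-.004,.2,.1816+.004],[.551-.004,.2,.1816-.004],[.538,.158+.03,.19],[.538,.188,.174]])-[190,230])*5)
```

```text
0.1910009430536559
nan 0
[[346.98177379 459.22861706]
 [349.65790734 471.33126338]
 [375.48775715 420.37368403]
 [380.30625748 444.86570548]]
  return _methods._mean(a, axis=axis, dtype=dtype,
  ret = ret.dtype.type(ret / rcount)
```

View pics/cs2.png

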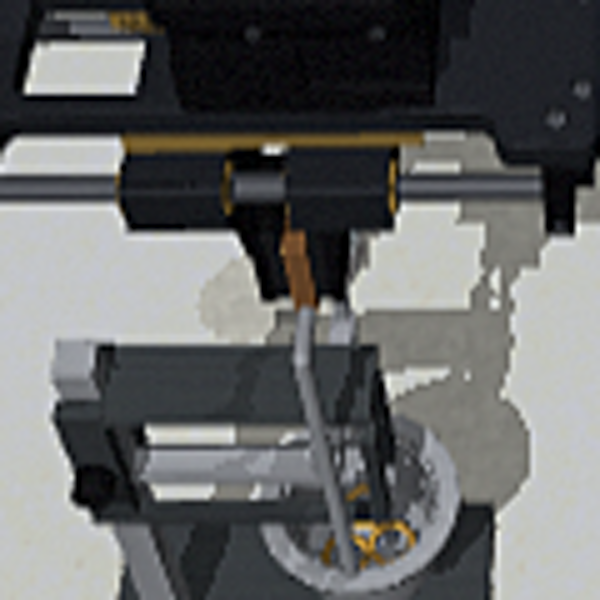

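```bash
python3 -m pendant '[{"jaw":0,"linear":[0,0,-0.05],"twist":0},{"jaw":0,"linear":[0,0,0],"twist":0},{"jaw":0,"linear":[0,0,0],"twist":0}]'
```

```text
time: 9.72
position: [0.5527, 0.1756, 0.2748]
tool_rot: [0.708, 0.706, -0.0, -0.0]
ft_force: [0.0, -0.5, -5.4]
grip_width: 0.008
grip_force: 25.0
```

```bash
python3 -m pendant '[{"jaw":0,"linear":[0,0,-0.03],"twist":0},{"jaw":0,"linear":[0,0,0],"twist":0},{"jaw":0,"linear":[0,0,0],"twist":0}]'
```

```text
time: 9.97
position: [0.5526, 0.1756, 0.2748]
tool_rot: [0.708, 0.706, -0.0, -0.0]
ft_force: [1.0, 0.4, -9.3]
grip_width: 0.008
grip_force: 25.0
```

```bash
python3 -m pendant '[{"jaw":0,"linear":[0,0,0.1],"twist":0},{"jaw":0,"linear":[0,0,0.11],"twist":0},{"jaw":0,"linear":[0,-0.1,0],"twist":0},{"jaw":0,"linear":[0,-0.1,0],"twist":0},{"jaw":0,"linear":[0,0,0],"twist":0},{"jaw":0,"linear":[0,0,0],"twist":0}]'
python3 -m pendant '[{"jaw":0,"linear":[0,-0.1,0],"twist":0},{"jaw":0,"linear":[0,-0.1,0],"twist":0},{"jaw":0,"linear":[0,-0.1,0],"twist":0},{"jaw":0,"linear":[0,0,0],"twist":0}]'
```

```text
time: 10.47
position: [0.5508, 0.1757, 0.2735]
tool_rot: [0.708, 0.706, 0.0, 0.0]
ft_force: [0.8, 0.1, -2.1]
grip_width: 0.0077
grip_force: 25.0
time: 10.8
position: [0.5474, 0.1757, 0.2732]
tool_rot: [0.708, 0.706, -0.0, -0.0]
ft_force: [0.7, -0.0, -3.4]
grip_width: 0.0077
grip_force: 25.0
```

```bash
python3 -m pendant '[{"jaw":0,"linear":[0,-0.15,0],"twist":0},{"jaw":0,"linear":[0,-0.15,0],"twist":0},{"jaw":0,"linear":[0,0,0],"twist":0}]'
```

```text
time: 11.05
position: [0.5443, 0.1757, 0.2732]
tool_rot: [0.708, 0.706, -0.0, -0.0]
ft_force: [-0.4, 0.2, -3.3]
grip_width: 0.0077
grip_force: 25.0
```

```bash
python3 -m pendant '[{"jaw":0,"linear":[0,-0.15,0],"twist":0},{"jaw":0,"linear":[0,-0.15,0],"twist":0},{"jaw":0,"linear":[0,0,0],"twist":0}]'
```

```text
time: 11.3
position: [0.5413, 0.1757, 0.2732]
tool_rot: [0.708, 0.706, -0.0, -0.0]
ft_force: [-0.5, -0.0, -2.9]
grip_width: 0.0076
grip_force: 25.0
```

```bash
python3 -m pendant '[{"jaw":0,"linear":[0,-0.2,0],"twist":0},{"jaw":0,"linear":[0,-0.2,0],"twist":0},{"jaw":0,"linear":[0,-0.2,0],"twist":0},{"jaw":0,"linear":[0,-0.2,0],"twist":0},{"jaw":0,"linear":[0,-0.2,0],"twist":0},{"jaw":0,"linear":[0,0,0],"twist":0}]'
python3 -m pendant '[{"jaw":0,"linear":[0,-0.4,0],"twist":0},{"jaw":0,"linear":[0,-0.6,0],"twist":0},{"jaw":0,"linear":[0,-0.6,0],"twist":0},{"jaw":0,"linear":[0,-0.6,0],"twist":0},{"jaw":0,"linear":[0,-0.6,0],"twist":0},{"jaw":0,"linear":[0,-0.6,0],"twist":0},{"jaw":0,"linear":[0,-0.6,0],"twist":0},{"jaw":0,"linear":[0,-0.6,0],"twist":0},{"jaw":0,"linear":[0,-0.6,0],"twist":0},{"jaw":0,"linear":[0,-0.3,0],"twist":0},{"jaw":0,"linear":[0,0,0],"twist":0}]'
```

```text
time: 11.8
position: [0.5311, 0.1757, 0.2732]
tool_rot: [0.708, 0.706, -0.0, -0.0]
ft_force: [-0.5, -0.5, -2.1]
grip_width: 0.0077
grip_force: 25.0
time: 12.72
position: [0.4757, 0.1759, 0.2733]
tool_rot: [0.708, 0.706, -0.0, -0.0]
ft_force: [0.3, 0.8, -3.6]
grip_width: 0.0078
grip_force: 25.0
```

```bash
python3 -m pendant '[{"jaw":0,"linear":[0,0,-1],"twist":0},{"jaw":0,"linear":[-0.5,0,-1],"twist":0},{"jaw":0,"linear":[-1,0,-1],"twist":0},{"jaw":0,"linear":[-1.5,0,-1],"twist":0},{"jaw":0,"linear":[-2,0,-0.5],"twist":0},{"jaw":0,"linear":[-2,0,0],"twist":0},{"jaw":0,"linear":[-2,0,0],"twist":0},{"jaw":0,"linear":[-2,0,0],"twist":0},{"jaw":0,"linear":[-2,0,0],"twist":0},{"jaw":0,"linear":[-2,0,0],"twist":0},{"jaw":0,"linear":[-2,0,0],"twist":0},{"jaw":0,"linear":[-2,0,0],"twist":0}]'
python3 -m pendant '[{"jaw":0,"linear":[-2,0,0],"twist":0},{"jaw":0,"linear":[-2,0,0],"twist":0},{"jaw":0,"linear":[-1.5,0,0],"twist":0},{"jaw":0,"linear":[-1,0,0],"twist":0},{"jaw":0,"linear":[-0.5,0,0],"twist":0},{"jaw":0,"linear":[0,0,0],"twist":0},{"jaw":0,"linear":[0,0,0],"twist":0}]'
python3 - <<'E'
from h import *
c=snap('wrist','w2.png'); o=robot.get_obs();print(o['position'])
W=cloud(c);z=W[...,2];col=c['color'].astype(int)
m=(abs(z-.055)<.005)&(np.hypot(W[...,0]-.558,W[...,1]+.2)<.095)
p=W[m];print(m.sum(),cv2.minAreaRect((p[:,:2]*1000).astype(np.float32)),np.median(p[:,2]),proj(c,[[.558,-.202,.055]]))
E
```

```text
time: 13.72
position: [0.4762, -0.0161, 0.3191]
tool_rot: [0.709, 0.706, 0.0, 0.001]
ft_force: [0.1, -0.2, -2.8]
grip_width: 0.0077
grip_force: 25.0
time: 14.3
position: [0.4757, -0.0839, 0.3184]
tool_rot: [0.709, 0.706, 0.0, -0.0]
ft_force: [0.0, -0.1, -2.1]
grip_width: 0.008
grip_force: 25.0
[ 0.47567368 -0.08352486  0.31833256]
3360 ((563.9592895507812, -169.7120361328125), (61.03439712524414, 120.18688201904297), 79.51708984375) 0.05335444010584556 [[399.5791998  308.77265583]]
```

View pics/w2.png

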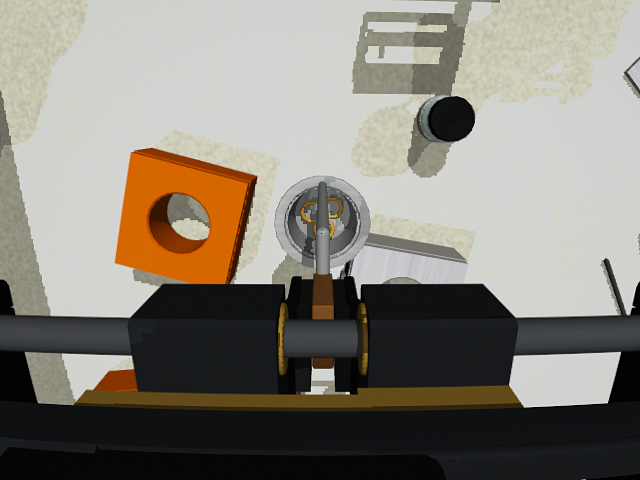

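```bash
python3 -m pendant '[{"jaw":0,"linear":[-1,0.2,0],"twist":0},{"jaw":0,"linear":[-1.5,0.4,0],"twist":0},{"jaw":0,"linear":[-2.2,0.5,0],"twist":0},{"jaw":0,"linear":[-2.5,0.5,0],"twist":0},{"jaw":0,"linear":[-2.5,0.5,0],"twist":0},{"jaw":0,"linear":[-2.5,0.5,0],"twist":0},{"jaw":0,"linear":[-2.5,0.5,0],"twist":0},{"jaw":0,"linear":[-2.5,0.5,0],"twist":0},{"jaw":0,"linear":[-2.2,0.5,0],"twist":0},{"jaw":0,"linear":[-1.5,0.4,0],"twist":0},{"jaw":0,"linear":[-1,0.2,0],"twist":0},{"jaw":0,"linear":[0,0,0],"twist":0}]'
python3 -m pendant '[{"jaw":0,"linear":[0,0,0],"twist":0},{"jaw":0,"linear":[0,0,0],"twist":0},{"jaw":0,"linear":[0,0,0],"twist":0}]'
python3 - <<'E'
from h import *
c=snap('wrist','w3.png'); o=robot.get_obs();print(o['position'])
W=cloud(c);z=W[...,2]
m=(abs(z-.055)<.006)&(np.hypot(W[...,0]-.558,W[...,1]+.2)<.095)
p=W[m];print(m.sum(),cv2.minAreaRect((p[:,:2]*1000).astype(np.float32)),np.median(p[:,2]),proj(c,[[.558,-.202,.055]]))
E
```

```text
time: 15.35
position: [0.5226, -0.3065, 0.3178]
tool_rot: [0.709, 0.705, -0.001, 0.001]
ft_force: [0.6, 0.4, -3.3]
grip_width: 0.0078
grip_force: 25.0
time: 15.6
position: [0.5218, -0.302, 0.3183]
tool_rot: [0.708, 0.706, 0.0, -0.0]
ft_force: [0.1, 0.7, -3.3]
grip_width: 0.0077
grip_force: 25.0
[ 0.52191752 -0.30200985  0.31835672]
13060 ((558.0872802734375, -199.5401153564453), (120.92076873779297, 120.77164459228516), 79.35800170898438) 0.05347357340907141 [[361.26063465  95.33284988]]
```

View pics/w3.png

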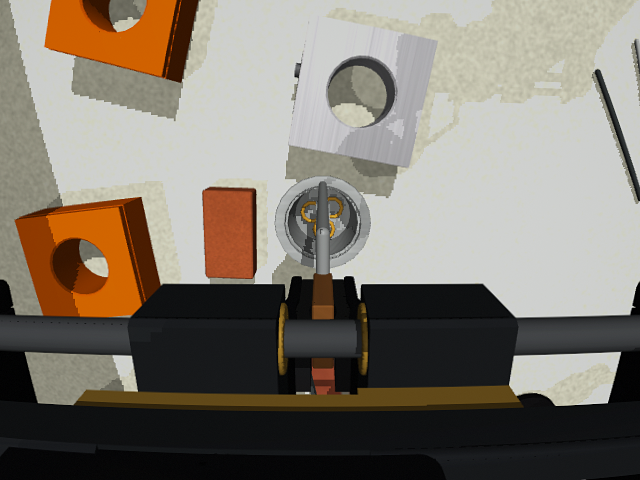

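Run:
```python
from h import *
from scipy.optimize import least_squares
c=load('wrist'); W=cloud(c); z=W[...,2]
def fit(P):
    f=lambda q:np.hypot(P[:,0]-q[0],P[:,1]-q[1])-q[2]
    s=least_squares(f,[*P.mean(0)[:2],.03],loss='soft_l1',f_scale=.001); return s.x.round(4),np.abs(s.fun).mean().round(5),len(P)
# well: depth mask on top plane -> hole contour
m=((abs(z-.055)<.006)).astype(np.uint8)
cs,h=cv2.findContours(m,cv2.RETR_CCOMP,cv2.CHAIN_APPROX_NONE)
for k,cn in enumerate(cs):
    a=cv2.contourArea(cn); mu=cn.reshape(-1,2).mean(0)
    if h[0][k][3]>=0 and a>1500: print('hole',a,mu,fit(world(c,cn.reshape(-1,2),.055)))
# rim outer: depth mask
zr=.1553
m=((abs(z-zr)<.008)).astype(np.uint8); m[275:]=0; m[:160]=0; m[:,:250]=0; m[:,400:]=0
cs,_=cv2.findContours(m,cv2.RETR_EXTERNAL,cv2.CHAIN_APPROX_NONE)
cn=max(cs,key=cv2.contourArea).reshape(-1,2); print(cv2.boundingRect(cn),np.median(z[m>0]))
cn=cn[cn[:,1]<245]; print('rim',fit(world(c,cn,zr)), fit(world(c,cn,zr-.004)))
```

```text
hole 2365.0 [ 80.1097561  266.12804878] (array([ 0.262 , -0.3721,  0.0313]), np.float64(0.00043), 164)
hole 3716.0 [360.94897959  92.40816327] (array([ 0.5576, -0.1998,  0.0317]), np.float64(0.0003), 196)
(275, 176, 96, 93) 0.15318325664723265
rim (array([ 0.5214, -0.2992,  0.0331]), np.float64(0.00425), 332) (array([ 0.5213, -0.3001,  0.0336]), np.float64(0.0043), 332)
```

Run:
```python
from h import *
from scipy.optimize import least_squares
c=load('wrist'); W=cloud(c); z=W[...,2]
m=((abs(z-.1553)<.008)).astype(np.uint8); m[275:]=0; m[:160]=0; m[:,:250]=0; m[:,400:]=0
ys,xs=np.nonzero(m); hull=cv2.convexHull(np.c_[xs,ys].astype(np.int32)).reshape(-1,2); hull=hull[hull[:,1]<262]
for zr in (.1553,.1513):
    P=world(c,hull,zr); s=least_squares(lambda q:np.hypot(P[:,0]-q[0],P[:,1]-q[1])-q[2],[.52,-.3,.037]); print(s.x,abs(s.fun).max(),len(P))
```

```text
[ 0.52152479 -0.3011532   0.03636349] 0.0001711912172455768 32
[ 0.52151626 -0.30211616  0.03683776] 0.00017342399271250836 32
```

```bash
python3 -m pendant '[{"jaw":0,"linear":[0.6,0.3,0],"twist":0},{"jaw":0,"linear":[1.2,0.5,0],"twist":0},{"jaw":0,"linear":[1.7,0.6,0],"twist":0},{"jaw":0,"linear":[1.8,0.6,0],"twist":0},{"jaw":0,"linear":[1.8,0.6,0],"twist":0},{"jaw":0,"linear":[1.5,0.5,0],"twist":0},{"jaw":0,"linear":[1,0.3,0.5],"twist":0},{"jaw":0,"linear":[0.45,0.2,1],"twist":0},{"jaw":0,"linear":[0,0,1],"twist":0},{"jaw":0,"linear":[0,0,1],"twist":0},{"jaw":0,"linear":[0,0,1],"twist":0},{"jaw":0,"linear":[0,0,0.3],"twist":0}]'
python3 -m pendant '[{"jaw":0,"linear":[0,0,0],"twist":0},{"jaw":0,"linear":[0,0,0],"twist":0},{"jaw":0,"linear":[0,0,0],"twist":0}]'
python3 - <<'E'
from h import *
o=robot.get_obs();print(o['position'])
c=snap('wrist'); b=snap('side'); a=snap('top')
t=[cv2.resize(c['color'][120:300,200:440],(400,300)),cv2.resize(b['color'][110:260,200:400],(400,300)),cv2.resize(a['color'][140:290,320:520],(400,300))]
cv2.imwrite('pics/m1.png',np.vstack([np.hstack(t[:2]),np.hstack([t[2],t[2]*0])]))
print(proj(b,[[.5576,-.2,.055],[.5576,-.202,.055]]))
E
```

```text
time: 16.65
position: [0.557, -0.203, 0.2673]
tool_rot: [0.709, 0.705, -0.001, -0.002]
ft_force: [-0.3, 0.3, -3.5]
grip_width: 0.008
grip_force: 25.0
time: 16.9
position: [0.5587, -0.2036, 0.2706]
tool_rot: [0.709, 0.706, 0.0, 0.001]
ft_force: [-0.4, -0.9, -3.7]
grip_width: 0.0077
grip_force: 25.0
[ 0.55873104 -0.20361675  0.27061919]
[[274.39909719 204.9713835 ]
 [274.44787091 204.39396168]]
```

View pics/m1.png

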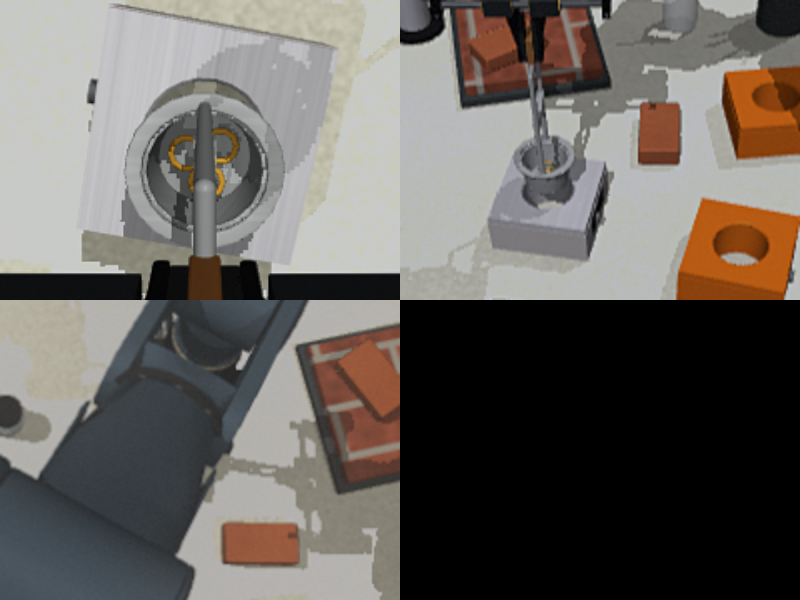

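```bash
cat > rel.py <<'E'
from h import *
from scipy.optimize import least_squares
o=robot.get_obs();tp=o['position'];print('tcp',tp.round(4),o['ft_force'].round(1))
zr=tp[2]-.163
for n in ('wrist','side'):
    c=snap(n); W=cloud(c); z=W[...,2]
    near=np.hypot(W[...,0]-tp[0],W[...,1]-tp[1])
    m=(abs(z-zr)<.007)&(near<.045)
    ys,xs=np.nonzero(m); hull=cv2.convexHull(np.c_[xs,ys].astype(np.int32)).reshape(-1,2)
    if n=='wrist': hull=hull[hull[:,1]<262]
    P=world(c,hull,zr); s=least_squares(lambda q:np.hypot(P[:,0]-q[0],P[:,1]-q[1])-.037,[*tp[:2]],loss='soft_l1',f_scale=.001)
    print(n,'rim',s.x.round(4),abs(s.fun).max().round(4),len(P))
    m=((abs(z-.054)<.007)&(near<.1)).astype(np.uint8); m=cv2.morphologyEx(m,cv2.MORPH_OPEN,np.ones((3,3)))
    ys,xs=np.nonzero(m); Q=world(c,np.c_[xs,ys],.055); r=cv2.minAreaRect((Q[:,:2]*1000).astype(np.float32)); print('tank',r)
E
python3 rel.py
```

```text
tcp [ 0.5588 -0.2033  0.2709] [-0.2 -0.5 -3.6]
wrist rim [ 0.5587 -0.2032] 0.0011 32
tank ((558.2415161132812, -199.1968994140625), (119.54666900634766, 119.98857879638672), 79.41587829589844)
side rim [ 0.5595 -0.2038] 0.001 21
tank ((559.3261108398438, -197.39892578125), (125.72007751464844, 125.3185806274414), 80.98506164550781)
```

```bash
python3 -m pendant '[{"jaw":0,"linear":[0.33,-0.08,0],"twist":0},{"jaw":0,"linear":[0,0,0.3],"twist":0},{"jaw":0,"linear":[0,0,0.4],"twist":0},{"jaw":0,"linear":[0,0,0.4],"twist":0},{"jaw":0,"linear":[0,0,0.4],"twist":0},{"jaw":0,"linear":[0,0,0.2],"twist":0},{"jaw":0,"linear":[0,0,0],"twist":0},{"jaw":0,"linear":[0,0,0],"twist":0}]'
python3 rel.py
```

```text
time: 17.82
position: [0.5576, -0.1996, 0.2529]
tool_rot: [0.708, 0.706, -0.0, -0.0]
ft_force: [0.0, -0.0, -2.9]
grip_width: 0.0077
grip_force: 25.0
tcp [ 0.5576 -0.1996  0.2529] [ 0.  -0.  -2.9]
wrist rim [ 0.5575 -0.1994] 0.0012 32
tank ((558.2763061523438, -199.20083618164062), (119.56102752685547, 119.8757095336914), 79.4113540649414)
side rim [ 0.5585 -0.2007] 0.0012 19
tank ((559.006591796875, -198.28530883789062), (126.82556915283203, 122.28404235839844), 79.0168685913086)
```

```bash
python3 -m pendant '[{"jaw":0,"linear":[0,0.03,0.3],"twist":0},{"jaw":0,"linear":[0,0,0.3],"twist":0},{"jaw":0,"linear":[0,0,0.3],"twist":0},{"jaw":0,"linear":[0,0,0.3],"twist":0},{"jaw":0,"linear":[0,0,0.2],"twist":0},{"jaw":0,"linear":[0,0,0],"twist":0}]'
python3 -m pendant '[{"jaw":0,"linear":[0,0,0.2],"twist":0},{"jaw":0,"linear":[0,0,0.2],"twist":0},{"jaw":0,"linear":[0,0,0.2],"twist":0},{"jaw":0,"linear":[0,0,0],"twist":0}]'
```

```text
time: 18.42
position: [0.5576, -0.1994, 0.2385]
tool_rot: [0.708, 0.706, -0.0, -0.001]
ft_force: [0.2, 0.3, -3.0]
grip_width: 0.0079
grip_force: 25.0
time: 18.75
position: [0.5577, -0.1994, 0.2328]
tool_rot: [0.708, 0.706, -0.0, -0.0]
ft_force: [0.4, 0.1, -2.6]
grip_width: 0.0078
grip_force: 25.0
```

```bash
python3 -m pendant '[{"jaw":0,"linear":[0,0,0.15],"twist":0},{"jaw":0,"linear":[0,0,0.15],"twist":0},{"jaw":0,"linear":[0,0,0],"twist":0}]'
```

```text
time: 19.0
position: [0.5578, -0.1995, 0.23]
tool_rot: [0.708, 0.706, -0.0, -0.0]
ft_force: [-0.1, 0.2, -2.9]
grip_width: 0.0079
grip_force: 25.0
```

```bash
python3 -m pendant '[{"jaw":0,"linear":[0,0,0.1],"twist":0},{"jaw":0,"linear":[0,0,0.1],"twist":0},{"jaw":0,"linear":[0,0,0.1],"twist":0},{"jaw":0,"linear":[0,0,0],"twist":0}]'
```

```text
time: 19.33
position: [0.5578, -0.1995, 0.227]
tool_rot: [0.708, 0.706, -0.0, -0.0]
ft_force: [0.6, 0.1, -2.2]
grip_width: 0.0081
grip_force: 25.0
```

```bash
python3 -m pendant '[{"jaw":0,"linear":[0,0,0.1],"twist":0},{"jaw":0,"linear":[0,0,0.1],"twist":0},{"jaw":0,"linear":[0,0,0.1],"twist":0},{"jaw":0,"linear":[0,0,0],"twist":0}]'
```

```text
time: 19.67
position: [0.5578, -0.1995, 0.224]
tool_rot: [0.708, 0.706, -0.0, -0.0]
ft_force: [0.3, -0.9, -2.8]
grip_width: 0.0081
grip_force: 25.0
```

```bash
python3 -m pendant '[{"jaw":0,"linear":[0,0,0.05],"twist":0},{"jaw":0,"linear":[0,0,0.05],"twist":0},{"jaw":0,"linear":[0,0,0.05],"twist":0},{"jaw":0,"linear":[0,0,0],"twist":0},{"jaw":0,"linear":[0,0,0],"twist":0}]'
```

```text
time: 20.08
position: [0.5579, -0.1996, 0.2227]
tool_rot: [0.708, 0.706, -0.0, -0.0]
ft_force: [-0.2, 0.6, -3.6]
grip_width: 0.008
grip_force: 25.0
```

```bash
python3 -m pendant '[{"jaw":0,"linear":[0,0,0.05],"twist":0},{"jaw":0,"linear":[0,0,0],"twist":0},{"jaw":0,"linear":[0,0,0],"twist":0}]'
```

```text
time: 20.33
position: [0.558, -0.1996, 0.2222]
tool_rot: [0.708, 0.706, -0.0, -0.0]
ft_force: [0.0, -0.1, -2.8]
grip_width: 0.0078
grip_force: 25.0
```

```bash
python3 -m pendant '[{"jaw":0,"linear":[0,0,0.05],"twist":0},{"jaw":0,"linear":[0,0,0],"twist":0},{"jaw":0,"linear":[0,0,0],"twist":0}]'
```

```text
time: 20.58
position: [0.558, -0.1996, 0.2221]
tool_rot: [0.708, 0.706, 0.0, 0.0]
ft_force: [-0.8, 0.7, -0.3]
grip_width: 0.008
grip_force: 25.0
```

```bash
python3 -m pendant '[{"jaw":0,"linear":[0,0,0.02],"twist":0},{"jaw":0.1,"linear":[0,0,0],"twist":0},{"jaw":0.15,"linear":[0,0,0],"twist":0},{"jaw":0.2,"linear":[0,0,0],"twist":0},{"jaw":0.3,"linear":[0,0,0],"twist":0},{"jaw":0.35,"linear":[0,0,0],"twist":0},{"jaw":0.35,"linear":[0,0,0],"twist":0},{"jaw":0.35,"linear":[0,0,0],"twist":0}]' 5
python3 -m pendant '[{"jaw":0.35,"linear":[0,0,-0.3],"twist":0},{"jaw":0.35,"linear":[0,0,-0.7],"twist":0},{"jaw":0.35,"linear":[0,0,-1],"twist":0},{"jaw":0.35,"linear":[0,0,-1],"twist":0},{"jaw":0.35,"linear":[0,0,-1.5],"twist":0},{"jaw":0.35,"linear":[0,0,-2],"twist":0},{"jaw":0.35,"linear":[0,0,-2],"twist":0},{"jaw":0.35,"linear":[0,0,-2],"twist":0},{"jaw":0.35,"linear":[0,0,0],"twist":0},{"jaw":0.35,"linear":[0,0,0],"twist":0}]'
python3 - <<'E'
from h import *
c=snap('wrist'); b=snap('side')
cv2.imwrite('pics/f.png',np.hstack([cv2.resize(c['color'],(400,300)),cv2.resize(b['color'][110:260,200:400],(400,300))]))
for c in (c,b):
    W=cloud(c);z=W[...,2];r=np.hypot(W[...,0]-.558,W[...,1]+.2)
    m=(r<.036)&(r>.031)&(abs(z-.059)<.012); p=W[m]; A=np.c_[p[:,:2]-[.558,-.2],np.ones(len(p))]; print('rim z plane',np.linalg.lstsq(A,p[:,2],rcond=None)[0],np.median(z[(r>.045)&(r<.055)]))
E
```

```text
time: 21.25
position: [0.558, -0.1996, 0.2215]
tool_rot: [0.708, 0.706, 0.0, 0.0]
ft_force: [-0.1, 0.0, 0.8]
grip_width: 0.0292
grip_force: 0.0
time: 22.08
position: [0.5587, -0.1999, 0.3288]
tool_rot: [0.708, 0.706, 0.001, 0.002]
ft_force: [-0.5, -0.2, -0.2]
grip_width: 0.0301
grip_force: 0.0
rim z plane [-0.00163593  0.00471587  0.05749302] 0.40401587704985686
rim z plane [ 0.00216971 -0.01453282  0.05817366] 0.4049223456800735
```

View pics/f.png

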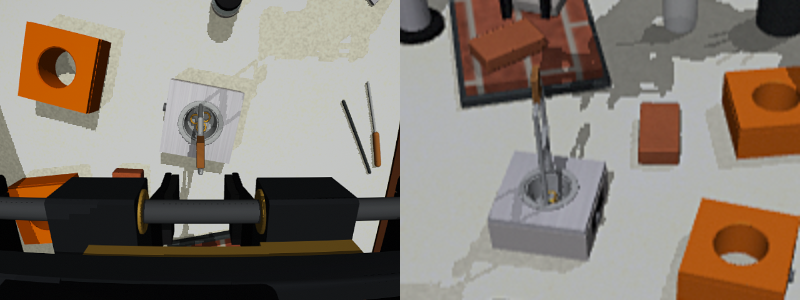

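The basket is seated in the well: its rim is level at about 58–59 mm, flat on the tank, and the gripper is clear above it.

```bash
python3 -c "
from rig import robot
print(robot.hand_in())"
```

```text
the job is handed in; nothing more can be done
None
```

The basket came off the hook with no contact while drawing it out, now sits fully home in the rinse tank's well with its rim flat, and has been released. The job was handed in at about 22 s, and the jar, brick and wrench were not touched.

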